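# Seal the tin with its inner lid and lift the outer lid away

### The job

Swing the tin's carry handle out to the side until it snaps down into its rest, so the mouth is free. Then carry the two nested lids together (the inner lid's black post lifts both) and lower them onto the tin until the inner lid is fully seated. Finally lift the bamboo outer lid straight up alone, leaving the inner lid seated and undisturbed, and finish still holding the outer lid level over the tin, about 10 cm above where it sat; keep the lids nested until the inner one is seated, and leave the jars and the bowl alone.

Things in the scene. Friction and masses are not known exactly. Their poses are not given: they have to be found in the camera images.
- tin: Round open blue tin, outer diameter 124 mm, wall 4 mm (mouth 116 mm), 95 mm high, standing firm on a dark wooden board whose top is at z = 20 mm (it does not slide). Origin: centre of its underside; z up. Its carry handle swings towards the tin's own +x side, which points away from the robot (within 0.5 rad of world +x); the pivots are on the tin's +y and -y sides.
- bail_hinge (a point): Middle of the handle's hinge axis, 60 mm above the tin's underside; the axis runs along the tin's y.
- bail_grip (a point): Centre of the handle's wooden grip bar: 12 mm diameter, 76 mm long, parallel to the tin's y, 84 mm from the hinge axis, at (84 sin q, 0, 60 + 84 cos q) mm in the tin's frame for joint value q. The 6 mm steel side arms stand 68.5 mm either side of the middle.
- bail (a joint): Angle q of the carry handle: 0 = upright over the mouth (blocks the lids), growing towards the tin's +x; 1.75 = end rest, just below level, bar 45 mm above the board. Starts between 0.1 and 0.6, stays where left by friction; 1 N at the bar moves it, 1 to 2 N push it past a spring-ball detent at about 1.5 to 1.6 into the rest. Push with closed fingertips; when down, 15 mm lie between bar and tin.
- tin_mouth (a point): Centre of the tin's mouth, on the level of its rim, 95 mm above the board.
- inner_lid: Inner lid, loose, 0.28 kg: black rubber plug (108 mm diameter, 16 mm deep, foot tapered to 100 mm) under a steel flange (122 mm diameter, 5 mm thick) that rests on the tin's rim. Origin: centre of the plug's underside, z up. A cone at the post's foot centres the outer lid. Starts standing on the board. Seated, its origin is 79 mm above the board on the tin's axis (4 mm play all round).
- inner_flange (a point): Centre of the underside of the inner lid's flange (16 mm above its origin); when fully seated it is at the height of tin_mouth.
- inner_post_top (a point): Top centre of the inner lid's black round grip post, 22 mm diameter, 73 mm above the inner lid's origin; while nested its top 22 mm stick out above the outer lid's collar. Lifting by this post carries both lids.
- outer_lid: Bamboo ring-shaped lid, loose, 0.13 kg, 142 mm diameter: a 5 mm disc on the inner lid's flange, its skirt hanging 13 mm below outside flange and rim. Origin: centre of the disc's underside, z up; nested, 21 mm above the inner lid's origin. Its hollow collar (44 mm outside, 32 inside, top 30 mm above the origin) surrounds the post with 5 mm play; it clears the post after a 52 mm rise.
- outer_collar (a point): Middle of the outer lid's collar: on its axis, 17.5 mm above the outer lid's origin; grip the 44 mm collar here from above with the post standing up between the fingers (post top is 34.5 mm above this point while nested).
- pepper_jar: Loose spice jar, 44 mm diameter, 105 mm high, a bystander behind the work. Origin: centre of underside.
- turmeric_jar: Loose spice jar, 44 mm diameter, 96 mm high, a bystander on the right. Origin: centre of underside.
- bowl: Loose white bowl, 140 mm diameter, 65 mm high, a bystander on the left. Origin: centre of underside. The other clutter (utensil pot, stock pot, tall white canister, bottles, plate, peeler) is fixed along the back and sides.

How it is judged:
On the way, in this order (a step that is already met when the one before it is completed fails the run):
1. the carry handle is swung out and seated in its rest, the nested lids still standing on the board (value of joint bail above 1.68 rad and height (world z) of inner_lid below 0.03 m), for 0.2 s.
2. both lids, still nested, are seated on the tin (horizontal distance between inner_flange and tin_mouth below 0.007 m and z of inner_flange in the frame of tin_mouth below 0.003 m and angle between inner_lid's own z axis and vertical below 0.04 rad and z of outer_lid in the frame of inner_lid below 0.025 m), for 0.2 s.
3. the outer lid is lifted clear of the post, alone (z of outer_lid in the frame of inner_lid above 0.075 m and z of inner_flange in the frame of tin_mouth below 0.003 m and contact force between outer_lid and the fingers above 0.5 N), for 0.1 s.
At the end, for the whole second after the job is handed in: Handle in its rest (joint over 1.68); inner lid seated, untouched (flange within 3 mm of rim height, 7 mm of the axis, tilt under 0.04); outer lid held still in the fingers, touching neither, tilt under 0.2, within 50 mm of the tin's axis, its origin 85 to 190 mm above the inner lid's (value of joint bail above 1.68 rad and horizontal distance between inner_flange and tin_mouth below 0.007 m and z of inner_flange in the frame of tin_mouth below 0.003 m and angle between inner_lid's own z axis and vertical below 0.04 rad and z of outer_lid in the frame of inner_lid between 0.085 and 0.19 m and horizontal distance between outer_lid and tin below 0.05 m and angle between outer_lid's own z axis and vertical below 0.2 rad and linear speed of outer_lid below 0.03 m/s and contact force between outer_lid and the fingers above 0.5 N and contact force between outer_lid and inner_lid below 0.05 N and contact force between outer_lid and tin below 0.05 N and contact force between inner_lid and the arm below 0.05 N and contact force between inner_lid and the fingers below 0.05 N); the arm keeps its last pose, push and grip.
It fails at once if the lids come apart (by more than 10 mm) while the inner lid is not seated on the tin (distance between outer_lid and inner_lid above 0.031 m and (z of inner_flange in the frame of tin_mouth above 0.004 m or horizontal distance between inner_flange and tin_mouth above 0.008 m or angle between inner_lid's own z axis and vertical above 0.06 rad)).
It fails at once if the inner lid is tipped over (angle between inner_lid's own z axis and vertical above 0.5 rad).
It fails at once if a jar or the bowl is shifted by more than 30 mm or knocked over (distance of any of pepper_jar, turmeric_jar, bowl from where it was at the start of the episode above 0.03 m or angle between any of pepper_jar, turmeric_jar, bowl's own z axis and vertical above 0.4 rad).
It also fails if it takes over 67 s, if anything falls off the work surface, if the arm or the gripper's body presses on something with over 40 N, if the wrist force passes 120 N, or if a joint passes its speed limit or range.

### The arm

A 7-joint arm with a two-finger parallel gripper is mounted at the origin on a cart in front of the work surface, level with it; the furniture and walls round the work are solid. World frame = base frame: x ahead of the robot, y to its left, z up, the work surface at z = 0. Lengths are in m, angles in rad, forces in N, time in s.
With the tool pointing down it reaches from about 0.4 to 0.85 m from the base axis. Payload 10.4 kg.
Tool frame: the origin (TCP) lies on the centre line of the jaws, within the pads' length; the fingertips stand 8 mm ahead of it and the grasp point (between the pads) lies 11 mm behind it (r.finger_overhang is the distance from the TCP to the fingertips, in m); z points along the fingers, y is the line along which they close (so a half turn about z gives the same grasp; the last joint's range is limited). The gripper opens to 87 mm and grips with 3 to 60 N. Pads are 19 mm wide; open, the fingers measure 117 mm over their backs; the gripper's body (75 mm by 190 mm) begins 51 mm behind the grasp point.
Start: joints at [-1.188, 0.332, -0.065, 1.46, 0.022, 1.35, -0.088], TCP at [0.247, 0.574, 0.231] pointing down, gripper open.
Joint ranges: [-2.6, 2.6], [-0.5, 2.12], [-1.47, 1.34], [0.16, 2.42], [-1.27, 4.41], [0.06, 2.06], [-2.6, 2.6]. Speed limits (rad/s): [2.22, 2.22, 2.79, 2.79, 3.14, 3.14, 3.14].

### API

Orientations are given as a unit quaternion [x, y, z, w].
In Python, from bench import r, vision gives the robot as it stands.
- The arm moves only by the tool drive_tool, never from a script. Its argument "series" is a list of rows, each a list of 2 entries, a list of its own where there are three numbers: the shift along the world's x, y, z in cm, then the turn about the world's z in degrees. A call has exactly 10 rows; each row shifts and turns the commanded pose from where the row before left it; what a row does not reach is not made up. A row lasts 1/8 s, in which the tool goes at most 62.5 mm and 10.7 degrees, less where a joint would pass 70% of its speed; a pose out of reach is approached as far as the arm can. A call with a gripper value outside its range is refused whole. "hand" is the closure, from 0 (fully open) to 1 (shut), set as the call begins (left out, the last holds). The fingers move at their own pace and stop on an object; "newtons" is the grip in N (left out, the last holds). Time passes only in rows, so rows that do not move let the fingers close, or fill a call up. It gives the time, the measured TCP pose, the force, the opening and the grip force at its end, in the units of the state.
- r.read_state(): the state, without advancing time (a new reading comes with each control period).
- vision.camera(name): name is "scene" or "top" or "wrist"; returns a dict with "color" (480x640x3 uint8, red, green, blue), "intrinsics" (3x3 intrinsics, pixels), "R" (3x3) and "t" (3): a world point X has camera coordinates R X + t; the wrist camera has in their place "mount" (4x4, takes a point from camera to tool coordinates, whose origin is the TCP and whose axes are the flange's). Camera axes: x right, y down, z forward; pixel columns grow to the right and rows downward; lengths in m; the calibration is good to about 2 mm. A picture is of the moment at which its call begins: read the wrist's pose just before it. There is no depth.
- r.close_job(): hands the job in; it is judged then, once.
The state is a dict: "time": time; "joint_positions": joint angles; "joint_vel": joint speeds; "joint_torque": joint torques, N m; "ee_pos": TCP position; "eef_rot": TCP orientation; "ft_force": force on the tool from outside, world axes, zero at the start; "torque": the same for the moment, N m; "width": finger opening in m; "grip_force": force on a finger pad.
Only numpy, scipy, OpenCV 4.12 (cv2) and the standard library are available. Lean on these libraries where they do the work, as an engineer would, in place of code of your own. Each camera call takes 0.05 s, during which the arm holds its last target. There are 200 camera calls.

## Working session

There is one attempt and no reset: what is moved stays moved. The work goes in short steps, Python scripts to look and compute and a tool call to move; the robot and the scene stay as the last step left them, time stands still between calls to the robot, and variables do not carry over. Pictures are saved under pics/ and viewed, at most 10 in all, crops included, and the job is handed in when it is done.

Besides the shell and the picture viewer there is one more tool, called after ">>>" as name(argument=value, ...), one argument or row to a line, values as JSON. drive_tool: Moves the arm, as the interface text tells. Its arguments: {"type":"object","properties":{"series":{"type":"array"},"hand":{"type":"number"},"newtons":{"type":"number"}},"required":["series"]}

```bash
mkdir -p pics; ls; python3 - <<'E'
from bench import r, vision
import cv2,numpy as np
for n in ["scene","top"]:
    c=vision.camera(n); cv2.imwrite(f"pics/{n}0.png",c["color"][:,:,::-1]); np.savez(f"{n}.npz",**{k:v for k,v in c.items()})
    print(n,c["intrinsics"].tolist(),(-c["R"].T@c["t"]).round(3),c["R"].round(3).tolist())
s=r.read_state();print(s)
E
```

```text
pics
scene [[500.26885418114904, 0.0, 317.55618306655356], [0.0, 500.26885418114904, 240.52480994620927], [0.0, 0.0, 1.0]] [-0.112 -0.766  0.809] [[0.701, -0.713, -0.006], [-0.409, -0.395, -0.823], [0.584, 0.579, -0.569]]
top [[504.11292117471874, 0.0, 321.37054874052706], [0.0, 504.11292117471874, 241.22661848944082], [0.0, 0.0, 1.0]] [ 0.383 -0.041  1.379] [[0.018, -1.0, 0.002], [-0.984, -0.018, -0.179], [0.179, 0.002, -0.984]]
{'time': 0.1, 'joint_positions': array([-1.18760252,  0.3327733 , -0.06466672,  1.46087234,  0.02160909,
        1.34990135, -0.08849659]), 'joint_vel': array([-0.00136338, -0.00072344, -0.00026195, -0.00315338,  0.00132748,
        0.00168263,  0.00059784]), 'joint_torque': array([ 1.39328862e-03, -6.24545074e+01,  2.45391321e-02, -3.90712559e+01,
       -6.13808376e-02,  3.66782164e-02,  5.66823235e-05]), 'ee_pos': array([0.24660681, 0.57391801, 0.22984834]), 'eef_rot': array([ 2.01510810e-01,  9.79486088e-01, -6.23246877e-04, -8.83530858e-05]), 'ft_force': array([ 0.58316555, -0.66917274, -0.14882812]), 'torque': array([ 0.0135002 , -0.01755414, -0.0195751 ]), 'grip_force': 0.0, 'width': 0.08703564581240571}
```

View pics/scene0.png

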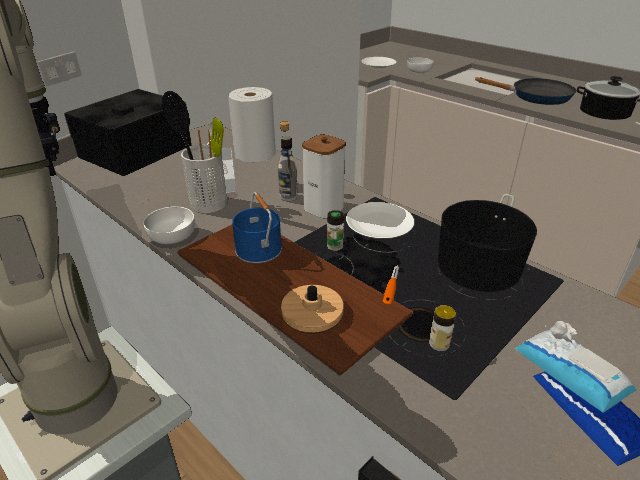

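View pics/top0.png

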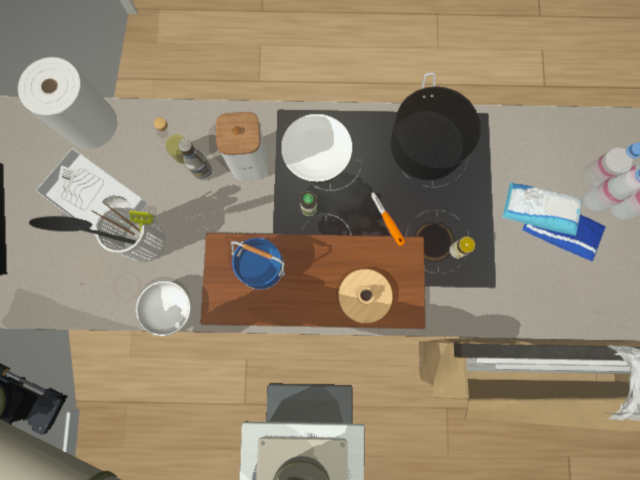

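The scene picture shows the tin with its handle leaning away, and the lids nearer the camera. In the top picture the tin's mouth is at about (258,263), the grip bar runs from (232,243) to (282,260), the lid post is at (366,296), the pepper jar at (309,203) and the bowl at (163,307). I'll enlarge the work area.

```bash
cat > h.py <<'E'
import numpy as np,cv2
def load(n): return dict(np.load(f"{n}.npz"))
def proj(c,X):
    p=(np.atleast_2d(X)@c["R"].T+c["t"])@c["intrinsics"].T; return p[:,:2]/p[:,2:]
def back(c,uv,z):
    d=c["R"].T@np.linalg.inv(c["intrinsics"])@np.array([uv[0],uv[1],1.]); o=-c["R"].T@c["t"]
    return o+d*(z-o[2])/d[2]
def circ(x,y,z,rad,n=120):
    a=np.linspace(0,2*np.pi,n); return np.c_[x+rad*np.cos(a),y+rad*np.sin(a),0*a+z]
E
python3 - <<'E'
from h import *
c=load("top")
print("tin",back(c,(258,263),.115),"lid",back(c,(366,296),.093),"bar",back(c,(232,243),.19),back(c,(282,260),.19))
im=c["color"][:,:,::-1]; cr=im[225:335,220:400]
cv2.imwrite("pics/crop1.png",cv2.resize(cr,None,fx=4.4,fy=4.4,interpolation=cv2.INTER_CUBIC))
E
```

```text
tin [0.55381377 0.12011466 0.115     ] lid [ 0.4772427  -0.15495224  0.093     ] bar [0.5908     0.17472251 0.19      ] [0.55191092 0.05373222 0.19      ]
```

View pics/crop1.png

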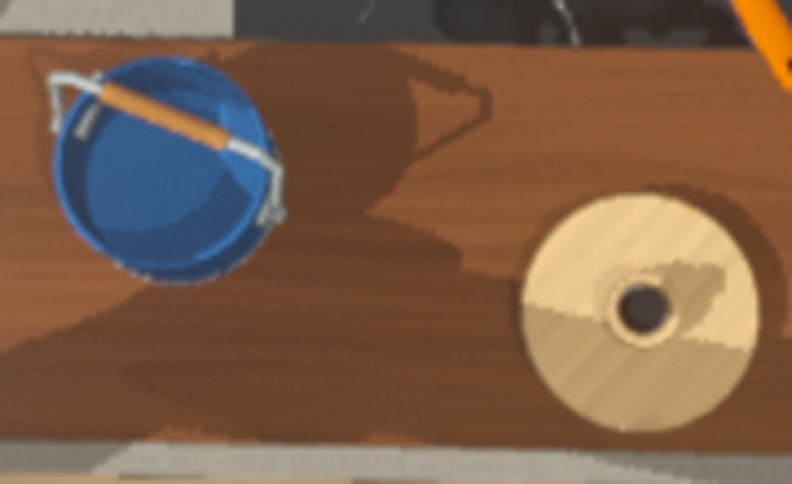

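The crop shows the bar ends at crop (101,93) and (228,142), the rim spanning 54–274 across, and the lid disc spanning 522–760. Next I fit silhouettes to both in the top and scene views.

```bash
cat >> h.py <<'E'
from scipy.optimize import minimize, least_squares
def sil(c,circs,S=4):
    m=np.zeros((480*S,640*S),np.uint8)
    P=np.vstack([proj(c,k) for k in circs])
    cv2.fillConvexPoly(m,cv2.convexHull(((P+.5)*S*16-8).astype(np.int32)),255,shift=4)
    return cv2.resize(m,(640,480),interpolation=cv2.INTER_AREA)/255.
def fit(c,mask,shapes,x0):
    f=lambda p: np.abs(sil(c,[circ(p[0],p[1],z,R) for z,R in shapes])-mask).sum()
    o=minimize(f,x0,method="Nelder-Mead",options=dict(initial_simplex=[x0,np.add(x0,[.01,0]),np.add(x0,[0,.01])]))
    return o.x,o.fun,mask.sum()
TIN=[(.02,.062),(.115,.062)]; LID=[(.046,.071),(.028,.071)]
def hullmask(c,kind,roi):
    h=cv2.cvtColor(c["color"],cv2.COLOR_RGB2HSV); 
    lo,hi=((100,110,30),(125,255,255)) if kind=="tin" else ((12,40,130),(26,150,255))
    m=cv2.inRange(h,lo,hi); z=np.zeros_like(m); x0,x1,y0,y1=roi; z[y0:y1,x0:x1]=m[y0:y1,x0:x1]
    n,l,s,_=cv2.connectedComponentsWithStats(z); 
    k=cv2.findNonZero((np.isin(l,[i for i in range(1,n) if s[i,4]>40])).astype(np.uint8))
    o=np.zeros_like(m); cv2.fillConvexPoly(o,cv2.convexHull(k),1); return o.astype(float)
E
python3 - <<'E'
from h import *
for n,rt,rl in [("top",(225,290,232,295),(330,400,260,330)),("scene",(225,290,195,268),(270,355,275,340))]:
    c=load(n)
    print(n,"tin",fit(c,hullmask(c,"tin",rt),TIN,[.55,.12]),"lid",fit(c,hullmask(c,"lid",rl),LID,[.475,-.155]))
c=load("top"); e=np.array([[101,93],[228,142]])/4.4+[219.6,224.6]
def bar(p,x,y):
    q,w=p; z=.08+.084*np.cos(q); X=.084*np.sin(q)
    cs,sn=np.cos(w),np.sin(w)
    return [[x+cs*X-sn*Y,y+sn*X+cs*Y,z] for Y in(.038,-.038)]
import sys
for x,y in [(.5538,.1201)]:
    o=least_squares(lambda p:(proj(c,bar(p[:2],p[2],p[3]))-e).ravel().tolist()+[(p[2]-x)*200,(p[3]-y)*200],[.3,0.3,x,y]); print(o.x,o.fun)
E
```

```text
top tin (array([0.55933382, 0.12552442]), np.float64(154.20392156862744), np.float64(1939.0)) lid (array([ 0.48359311, -0.15747501]), np.float64(87.9450980392157), np.float64(2407.0))
scene tin (array([0.56043779, 0.12863718]), np.float64(84.01960784313725), np.float64(2297.0)) lid (array([ 0.48371024, -0.1555012 ]), np.float64(178.6509803921569), np.float64(2288.0))
[ 0.26125167 -0.34223086  0.55569189  0.12466587] [ 0.2317029   0.25815009  0.21134724 -0.05114755  0.37837793  0.91317435]
```

>>> drive_tool(
  series=[
    [[2.5,-4.0,0.3],0.4],
    [[2.5,-4.0,0.3],0.4],
    [[2.5,-4.0,0.3],0.4],
    [[2.5,-4.0,0.3],0.4],
    [[2.5,-4.0,0.3],0.4],
    [[2.5,-4.0,0.3],0.4],
    [[2.5,-4.0,0.3],0.4],
    [[2.5,-4.0,0.3],0.4],
    [[2.0,-3.0,0],0.5],
    [[0,0,0],0],
  ],
  hand=1,
  newtons=20,
)

```text
time: 1.35
ee_pos: [0.4681, 0.2213, 0.2544]
eef_rot: [0.172, 0.985, -0.0, 0.0]
ft_force: [-0.1, 1.1, -0.0]
width: 0.0019
grip_force: 0.0
```

```bash
cat >> h.py <<'E'
def wrist(name):
    from bench import r,vision
    from scipy.spatial.transform import Rotation as Ro
    s=r.read_state(); c=vision.camera("wrist")
    T=np.eye(4); T[:3,:3]=Ro.from_quat(s["eef_rot"]).as_matrix(); T[:3,3]=s["ee_pos"]
    W=T@c["mount"]; R=W[:3,:3].T; 
    o=dict(color=c["color"],intrinsics=c["intrinsics"],R=R,t=-R@W[:3,3]); np.savez(f"{name}.npz",**o)
    cv2.imwrite(f"pics/{name}.png",c["color"][:,:,::-1]); return s,o
E
python3 - <<'E'
from h import *
s,c=wrist("w1"); print(s["ee_pos"],c["R"].round(2).tolist(),-c["R"].T@c["t"], proj(c,[[.559,.127,.115]]))
E
```

```text
[0.46806181 0.22131334 0.25440805] [[0.34, 0.94, -0.0], [0.9, -0.32, 0.3], [0.29, -0.1, -0.95]] [0.38718034 0.24908148 0.40963043] [[261.33707049 341.30682713]]
```

View pics/w1.png

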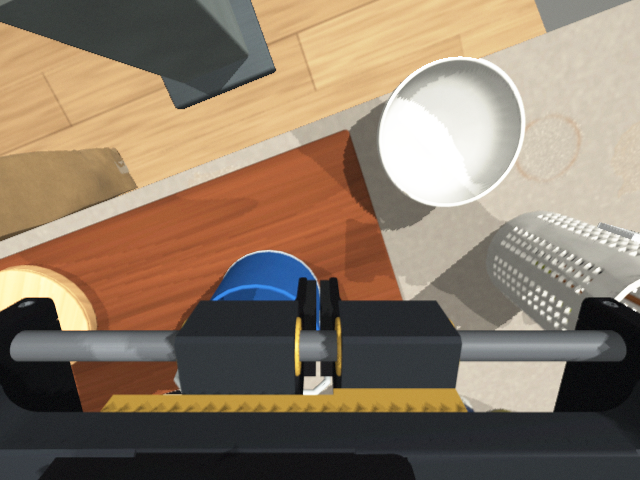

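The wrist camera looks back from the gripper. It shows the bowl at (450,130) and the tin partly hidden at (265,290), so it isn't needed here. Moving to behind the bar.

>>> drive_tool(
  series=[
    [[2.4,-3.0,0],0],
    [[2.4,-3.0,0],0],
    [[2.4,-3.0,0],0],
    [[0,0,-2.5],0],
    [[0,0,-2.5],0],
    [[0,0,-2.5],0],
    [[0,0,-2.5],0],
    [[0.9,-0.3,0],0],
    [[0.9,-0.3,0],0],
    [[0,0,0],0],
  ],
)

```text
time: 2.65
ee_pos: [0.558, 0.1281, 0.1557]
eef_rot: [0.17, 0.985, 0.0, 0.001]
ft_force: [-0.4, 0.1, 0.3]
width: 0.0007
grip_force: 0.0
```

>>> drive_tool(
  series=[
    [[0.7,-0.24,-0.1],0],
    [[0.7,-0.24,-0.2],0],
    [[0.7,-0.24,-0.3],0],
    [[0.7,-0.24,-0.4],0],
    [[0.7,-0.24,-0.5],0],
    [[0.7,-0.24,-0.5],0],
    [[0.7,-0.24,-0.5],0],
    [[0,0,0],0],
    [[0,0,0],0],
    [[0,0,0],0],
  ],
)

```text
time: 3.9
ee_pos: [0.6059, 0.1116, 0.13]
eef_rot: [0.17, 0.985, 0.0, 0.0]
ft_force: [0.3, 0.2, -0.2]
width: 0.0001
grip_force: 0.0
```

```bash
python3 - <<'E'
from bench import r, vision
import cv2,numpy as np
print(r.read_state()["ee_pos"],r.read_state()["ft_force"])
c=vision.camera("scene");np.savez("s2.npz",**c)
cv2.imwrite("pics/s2.png",cv2.resize(c["color"][170:290,190:340,::-1],None,fx=4,fy=4,interpolation=cv2.INTER_CUBIC))
E
```

```text
[0.60590707 0.11163095 0.13004907] [ 0.25561758  0.17574655 -0.16434669]
```

View pics/s2.png

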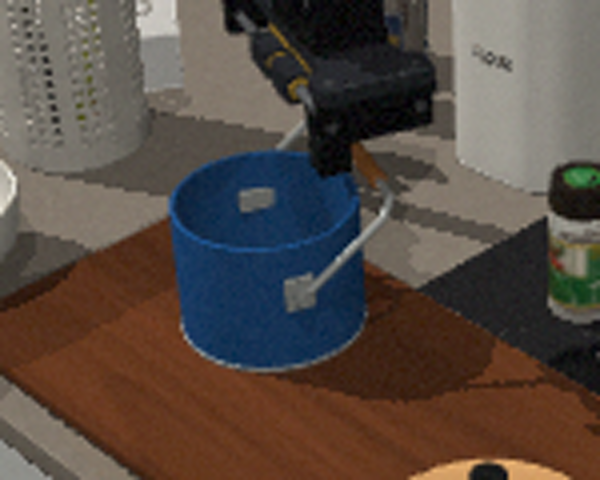

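The handle has swung to about 0.95 rad and the bar is at crop (370,170), just ahead of the fingertips. Next I go up, over the bar, and press it down.

>>> drive_tool(
  series=[
    [[0,0,2.5],0],
    [[1.4,-0.5,0],0],
    [[1.4,-0.5,0],0],
    [[0.1,0,-1.4],0],
    [[0,0,-1.4],0],
    [[0,0,-1.2],0],
    [[0,0,-1.2],0],
    [[0,0,-1.0],0],
    [[0,0,-1.0],0],
    [[0,0,0],0],
  ],
)

```text
time: 5.2
ee_pos: [0.6516, 0.0941, 0.0892]
eef_rot: [0.173, 0.985, 0.001, 0.019]
ft_force: [59.6, -15.4, -0.4]
width: 0.0002
grip_force: 29.9
```

```bash
python3 - <<'E'
from bench import r, vision
import cv2,numpy as np
c=vision.camera("scene");t=vision.camera("top")
a=cv2.resize(c["color"][180:270,215:315,::-1],None,fx=4,fy=4,interpolation=cv2.INTER_CUBIC)
b=cv2.resize(t["color"][190:280,215:315,::-1],None,fx=4,fy=4,interpolation=cv2.INTER_CUBIC)
cv2.imwrite("pics/s3.png",np.hstack([a,b]))
E
```

```text
(no output)
```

View pics/s3.png

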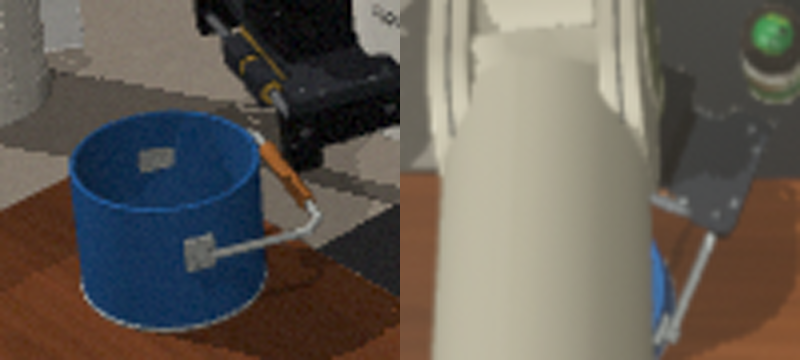

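The picture shows that the finger slid past the outer side of the bar, and the handle is at roughly 1.25 rad. I'll unload outward, go up, and measure the bar numerically.

>>> drive_tool(
  series=[
    [[1.0,-0.35,0],0],
    [[0.9,-0.3,0],0],
    [[0,0,0],0],
    [[0,0,2.0],0],
    [[0,0,2.5],0],
    [[0,0,2.5],0],
    [[0,0,0],0],
    [[0,0,0],0],
    [[0,0,0],0],
    [[0,0,0],0],
  ],
)

```text
time: 6.55
ee_pos: [0.6533, 0.095, 0.1517]
eef_rot: [0.17, 0.985, -0.0, -0.001]
ft_force: [-0.3, -0.2, -0.3]
width: 0.0005
grip_force: 0.0
```

```bash
cat >> h.py <<'E'
def barmask(c,roi):
    h=cv2.cvtColor(c["color"],cv2.COLOR_RGB2HSV); m=cv2.inRange(h,(6,120,110),(18,210,255)); z=0*m; x0,x1,y0,y1=roi; z[y0:y1,x0:x1]=m[y0:y1,x0:x1]
    n,l,s,ce=cv2.connectedComponentsWithStats(z); return sorted([(s[i,4],ce[i].round(1).tolist(),s[i,:4].tolist()) for i in range(1,n)])[::-1][:4]
def bp(q,x=.5595,y=.127,w=-.342,Y=0.,dz=0):
    X=.084*np.sin(q); return [x+np.cos(w)*X-np.sin(w)*Y,y+np.sin(w)*X+np.cos(w)*Y,.08+.084*np.cos(q)+dz]
E
python3 - <<'E'
from h import *
from bench import r,vision
s=r.read_state(); print(s["ee_pos"],s["ft_force"])
c=vision.camera("scene"); np.savez("s4.npz",**c)
for n,k in [("0",load("scene")),("4",c)]: print(n,barmask(k,(225,310,175,260)))
c0=load("scene")
for q in [.2,.25,.3,1.,1.2,1.4,1.6,1.75]: print(q,proj(c0,[bp(q),bp(q,Y=.038),bp(q,Y=-.038)]).round(1).tolist())
E
```

```text
[0.65327537 0.09496282 0.15165888] [-0.30916865 -0.18988568 -0.32615352]
0 [(np.int32(69), [261.3, 201.2], [256, 194, 12, 16]), (np.int32(11), [230.2, 252.6], [226, 250, 9, 6])]
4 [(np.int32(68), [285.0, 217.9], [279, 211, 13, 16]), (np.int32(22), [231.2, 253.7], [225, 249, 13, 11]), (np.int32(2), [227.0, 257.5], [227, 257, 1, 2]), (np.int32(1), [232.0, 256.0], [232, 256, 1, 1])]
0.2 [[260.3, 201.6], [255.2, 195.0], [265.6, 208.4]]
0.25 [[261.8, 201.5], [256.7, 195.0], [267.2, 208.3]]
0.3 [[263.3, 201.5], [258.2, 195.0], [268.7, 208.4]]
1.0 [[280.5, 209.1], [275.1, 202.6], [286.1, 215.9]]
1.2 [[283.4, 213.2], [278.0, 206.7], [289.0, 220.1]]
1.4 [[285.2, 218.0], [279.8, 211.4], [290.8, 224.9]]
1.6 [[285.9, 223.1], [280.5, 216.5], [291.5, 230.0]]
1.75 [[285.6, 227.1], [280.3, 220.4], [291.2, 234.1]]
```

The model matches the pictures well and gives q ≈ 1.40. I'll go directly over the bar and press down.

>>> drive_tool(
  series=[
    [[-0.9,0.3,0],0],
    [[-0.8,0.3,0],0],
    [[0,0,-1.5],0],
    [[0,0,-1.5],0],
    [[0,0,-1.0],0],
    [[0,0,-1.0],0],
    [[0,0,-0.8],0],
    [[0,0,-0.8],0],
    [[0,0,-0.7],0],
    [[0,0,0],0],
  ],
)

```text
time: 7.85
ee_pos: [0.6367, 0.101, 0.0795]
eef_rot: [0.17, 0.985, 0.0, -0.0]
ft_force: [-0.2, 0.2, 0.2]
width: 0.0005
grip_force: 0.3
```

```bash
python3 - <<'E'
from h import *
from bench import r,vision
s=r.read_state(); print(s["ee_pos"],s["ft_force"])
c=vision.camera("scene"); print(barmask(c,(225,310,175,260)))
E
```

```text
[0.63666588 0.10102753 0.07952658] [-0.19049711  0.21298608  0.15369516]
[(np.int32(30), [231.0, 253.8], [225, 249, 13, 11]), (np.int32(1), [239.0, 259.0], [239, 259, 1, 1]), (np.int32(1), [234.0, 252.0], [234, 252, 1, 1]), (np.int32(1), [228.0, 259.0], [228, 259, 1, 1])]
```

>>> drive_tool(
  series=[
    [[0,0,-0.2],0],
    [[0,0,0],0],
    [[0,0,4.0],0],
    [[0,0,5.0],0],
    [[0,0,5.0],0],
    [[-2.5,-4.5,0],0],
    [[-3.0,-5.0,0],0],
    [[-3.0,-5.0,0],0],
    [[-3.0,-5.0,0],0],
    [[-2.0,-3.0,0],0],
  ],
  hand=0,
)

```text
time: 9.15
ee_pos: [0.5001, -0.1267, 0.2177]
eef_rot: [0.171, 0.985, 0.0, 0.0]
ft_force: [-0.2, 1.0, -0.2]
width: 0.0856
grip_force: 0.0
```

```bash
python3 - <<'E'
from h import *
from bench import r,vision
s=r.read_state(); print(s["ee_pos"],s["ft_force"],s["width"])
c=vision.camera("scene"); print(barmask(c,(225,310,175,260)))
t=vision.camera("top"); print(barmask(t,(210,300,200,280))); np.savez("t5.npz",**t)
s,w=wrist("w5"); print(proj(w,[[.4837,-.156,.093]]),proj(t,[bp(1.75),bp(1.4),bp(1.6)]))
a=cv2.resize(c["color"][180:270,215:315,::-1],None,fx=4,fy=4,interpolation=cv2.INTER_CUBIC)
cv2.imwrite("pics/s5.png",np.hstack([a,cv2.resize(w["color"][:,:,::-1],(480,360))]))
E
```

```text
[ 0.50009801 -0.12665886  0.21766197] [-0.1505706   1.0250196  -0.15634289] 0.08556590430992167
[(np.int32(24), [282.2, 222.7], [280, 220, 6, 6]), (np.int32(22), [228.0, 251.0], [225, 249, 8, 5]), (np.int32(1), [229.0, 248.0], [229, 248, 1, 1]), (np.int32(1), [227.0, 247.0], [227, 247, 1, 1])]
[(np.int32(1115), [221.8, 255.6], [210, 233, 31, 47]), (np.int32(170), [263.3, 235.4], [243, 229, 42, 13]), (np.int32(40), [295.3, 277.4], [288, 274, 12, 6])]
[[282.17347367 226.94869598]] [[269.4208068  234.50086579]
 [268.31386301 232.29537444]
 [269.12953967 233.12988621]]
```

View pics/s5.png

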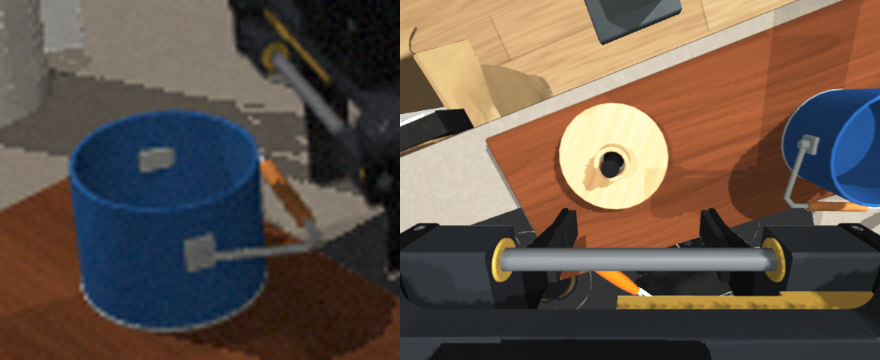

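The handle bar lies at its rest: its near corner at about (294,241) matches q = 1.75. In the wrist view the lid shows fully, with the post near (281,220) at full resolution. Next I refine the lid from this picture.

```bash
python3 - <<'E'
from h import *
w=load("w5"); m=hullmask(w,"lid",(190,370,120,290)); print(cv2.boundingRect(m.astype(np.uint8)))
print(fit(w,m,LID,[.4837,-.156]))
g=w["color"].max(2); z=np.zeros_like(g); z[185:255,245:315]=(g[185:255,245:315]<60); n,l,s,ce=cv2.connectedComponentsWithStats(z)
i=1+s[1:,4].argmax(); print(s[i],ce[i],back(w,ce[i],.093))
E
```

```text
(190, 120, 168, 160)
(array([ 0.47873916, -0.15850319]), np.float64(4049.1058823529406), np.float64(20379.0))
[268 203  30  34 740] [281.76621622 218.88783784] [ 0.47700897 -0.15370757  0.093     ]
```

```bash
python3 - <<'E'
from h import *
w=load("w5")
h=cv2.cvtColor(w["color"],cv2.COLOR_RGB2HSV)
print(h[150,280],h[250,240],h[300,240],h[170,180])
m=cv2.inRange(h,(10,20,150),(30,140,255)); m=cv2.morphologyEx(m,cv2.MORPH_OPEN,np.ones((5,5)))
n,l,s,_=cv2.connectedComponentsWithStats(m); i=l[150,280]; print(s[i])
k=cv2.findNonZero((l==i).astype(np.uint8)); o=np.zeros_like(m); cv2.fillConvexPoly(o,cv2.convexHull(k),1)
x,f,a=fit(w,o.astype(float),LID,[.4837,-.156]); print(x,f,a)
# post silhouette: z .071..0.093 radius 11
g=w["color"].max(2); z=np.zeros_like(g); z[185:255,245:315]=(g[185:255,245:315]<60); n,l,s,_=cv2.connectedComponentsWithStats(z); j=1+s[1:,4].argmax()
z=(cv2.morphologyEx((l==j).astype(np.uint8),cv2.MORPH_OPEN,np.ones((7,7)))).astype(float); print(fit(w,z,[(.093,.011),(.066,.011)],[.4837,-.156]))
E
```

```text
[ 28  52 255] [ 27  62 255] [ 10 174 151] [ 10 170 176]
[  212   137   146   142 15305]
[ 0.48149676 -0.15769793] 132.00392156862745 16341.0
(array([ 0.47941712, -0.15565697]), np.float64(91.56470588235294), np.float64(726.0))
```

>>> drive_tool(
  series=[
    [[-1.0,-1.5,0],0],
    [[-1.0,-1.5,0],0],
    [[0,0,-3.0],0],
    [[0,0,-3.0],0],
    [[0,0,-3.0],0],
    [[0,0,-1.5],0],
    [[0,0,-1.0],0],
    [[0,0,0],0],
    [[0,0,0],0],
    [[0,0,0],0],
  ],
)

```text
time: 10.55
ee_pos: [0.4822, -0.1541, 0.1033]
eef_rot: [0.17, 0.985, 0.0, 0.001]
ft_force: [-0.2, -1.1, -0.7]
width: 0.0873
grip_force: 0.0
```

>>> drive_tool(
  series=[
    [[-0.2,-0.25,-0.5],0],
    [[0,0,-0.6],0],
    [[0,0,-0.6],0],
    [[0,0,-0.4],0],
    [[0,0,0],0],
    [[0,0,0],0],
    [[0,0,0],0],
    [[0,0,0],0],
    [[0,0,0],0],
    [[0,0,0],0],
  ],
)

```text
time: 11.8
ee_pos: [0.4797, -0.1565, 0.0816]
eef_rot: [0.17, 0.985, 0.0, -0.0]
ft_force: [-0.3, 0.1, 0.2]
width: 0.0871
grip_force: 0.0
```

>>> drive_tool(
  series=[
    [[0,0,0],0],
    [[0,0,0],0],
    [[0,0,0],0],
    [[0,0,0],0],
    [[0,0,0],0],
    [[0,0,0],0],
    [[0,0,0],0],
    [[0,0,0],0],
    [[0,0,0],0],
    [[0,0,0],0],
  ],
  hand=1,
  newtons=35,
)

```text
time: 13.05
ee_pos: [0.4797, -0.1565, 0.0816]
eef_rot: [0.17, 0.985, 0.0, 0.0]
ft_force: [-0.5, 1.1, -0.8]
width: 0.021
grip_force: 35.0
```

>>> drive_tool(
  series=[
    [[0,0,1.0],0],
    [[0,0,2.0],0],
    [[0,0,3.0],0],
    [[0,0,3.0],0],
    [[0,0,3.0],0],
    [[0,0,2.0],0],
    [[0,0,0],0],
    [[0,0,0],0],
    [[0,0,0],0],
    [[0,0,0],0],
  ],
)

```text
time: 14.3
ee_pos: [0.4794, -0.1565, 0.2209]
eef_rot: [0.17, 0.985, -0.0, -0.001]
ft_force: [0.3, 0.3, -5.3]
width: 0.021
grip_force: 35.0
```

>>> drive_tool(
  series=[
    [[0.4,1.4,0],0],
    [[0.7,2.5,0],0],
    [[0.9,3.2,0],0],
    [[1.0,3.5,0],0],
    [[1.0,3.5,0],0],
    [[1.0,3.5,0],0],
    [[1.0,3.5,0],0],
    [[0.7,2.5,0],0],
    [[0.4,1.4,0],0],
    [[0,0,0],0],
  ],
)

```text
time: 15.55
ee_pos: [0.5506, 0.0945, 0.2213]
eef_rot: [0.169, 0.986, -0.0, -0.0]
ft_force: [-0.8, 0.1, -5.8]
width: 0.0214
grip_force: 35.0
```

```bash
python3 - <<'E'
from h import *
from bench import r,vision
s,w=wrist("w6"); print(s["ee_pos"],s["ft_force"],s["width"])
c=vision.camera("scene")
a=cv2.resize(c["color"][140:290,180:330,::-1],(360,360),interpolation=cv2.INTER_CUBIC)
cv2.imwrite("pics/s6.png",np.hstack([a,cv2.resize(w["color"][:,:,::-1],(440,330)).copy() if 0 else cv2.resize(w["color"][:,40:600,::-1],(420,360))]))
E
```

```text
[0.55057989 0.0945272  0.22127834] [-0.80820025  0.08567804 -5.81931969] 0.021428699373778146
```

View pics/s6.png

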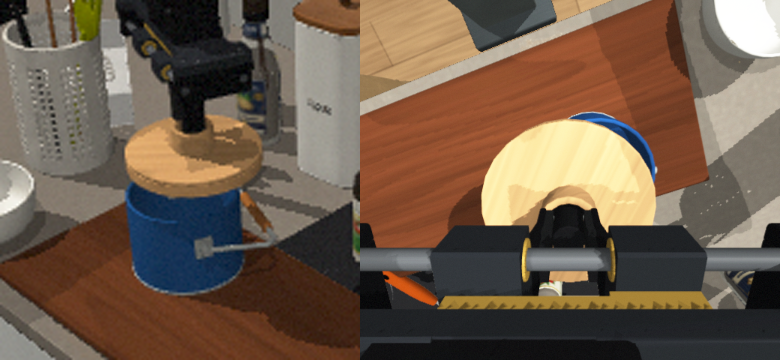

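Left: the lids hang level, nested, above the tin. Right: the tin's rim shows beyond the lid at (640,150), so about 3 cm remain. Moving to above the tin and lowering to just over the rim.

>>> drive_tool(
  series=[
    [[0.3,1.1,0],0],
    [[0.3,1.1,0],0],
    [[0.27,1.05,0],0],
    [[0,0,0],0],
    [[0,0,-1.5],0],
    [[0,0,-1.5],0],
    [[0,0,-0.5],0],
    [[0,0,0],0],
    [[0,0,0],0],
    [[0,0,0],0],
  ],
)

```text
time: 16.9
ee_pos: [0.5597, 0.126, 0.187]
eef_rot: [0.17, 0.985, 0.0, 0.0]
ft_force: [-0.7, -0.0, -4.4]
width: 0.0209
grip_force: 35.0
```

```bash
python3 - <<'E'
from h import *
from bench import r,vision
s=r.read_state(); z=s["ee_pos"][2]-.0816; print(s["ee_pos"],s["ft_force"])
c=vision.camera("scene"); np.savez("s7.npz",**c); 
h=cv2.cvtColor(c["color"],cv2.COLOR_RGB2HSV); m=cv2.inRange(h,(10,40,110),(30,160,255)); m=cv2.morphologyEx(m,cv2.MORPH_OPEN,np.ones((3,3)))
u,v=proj(c,[[s["ee_pos"][0]-.045,s["ee_pos"][1]-.045,.046+z]])[0].astype(int)
n,l,st,_=cv2.connectedComponentsWithStats(m); i=l[v,u]; print(i,st[i])
L=(l==i).astype(np.uint8); L[:v-14]=0
o=np.zeros_like(m); cv2.fillConvexPoly(o,cv2.convexHull(cv2.findNonZero(L)),1)
print("lid",fit(c,o.astype(float),[(.046+z,.071),(.028+z,.071)],s["ee_pos"][:2]))
E
```

```text
[0.55965477 0.12600784 0.18704335] [-0.71669183 -0.04809562 -4.40239837]
29 [ 195  177   86   55 1598]
lid (array([0.50021581, 0.13745185]), np.float64(899.5764705882352), np.float64(1755.0))
```

>>> drive_tool(
  series=[
    [[0,0.05,-0.4],0],
    [[0,0,-0.4],0],
    [[0,0,-0.4],0],
    [[0,0,-0.3],0],
    [[0,0,-0.3],0],
    [[0,0,0],0],
    [[0,0,0],0],
    [[0,0,0],0],
    [[0,0,0],0],
    [[0,0,0],0],
  ],
)

```text
time: 18.2
ee_pos: [0.5587, 0.1262, 0.1699]
eef_rot: [0.17, 0.985, -0.0, -0.001]
ft_force: [-11.1, -2.9, 11.6]
width: 0.021
grip_force: 35.0
```

>>> drive_tool(
  series=[
    [[-0.15,-0.05,0.1],0],
    [[-0.15,-0.05,0],0],
    [[0,0,0],0],
    [[0,0,0],0],
    [[0,0,-0.2],0],
    [[0,0,-0.2],0],
    [[0,0,0],0],
    [[0,0,0],0],
    [[0,0,0],0],
    [[0,0,0],0],
  ],
)

```text
time: 19.45
ee_pos: [0.5564, 0.1255, 0.1656]
eef_rot: [0.17, 0.985, 0.0, 0.0]
ft_force: [0.5, -0.5, -5.3]
width: 0.0212
grip_force: 35.0
```

>>> drive_tool(
  series=[
    [[-0.1,0,-0.2],0],
    [[0,0,-0.2],0],
    [[0,0,-0.1],0],
    [[0,0,-0.1],0],
    [[0,0,0],0],
    [[0,0,0],0],
    [[0,0,0],0],
    [[0,0,0],0],
    [[0,0,0],0],
    [[0,0,0],0],
  ],
)

```text
time: 20.7
ee_pos: [0.5555, 0.1256, 0.1605]
eef_rot: [0.17, 0.985, 0.0, 0.0]
ft_force: [-4.1, -0.4, 6.6]
width: 0.0213
grip_force: 35.0
```

>>> drive_tool(
  series=[
    [[0,0,-0.1],0],
    [[0,0,0],0],
    [[0,0,0],0],
    [[0,0,0],0],
    [[0,0,0],0],
    [[0,0,0],0],
    [[0,0,0],0],
    [[0,0,0],0],
    [[0,0,0],0],
    [[0,0,0],0],
  ],
)

```text
time: 21.95
ee_pos: [0.5555, 0.1256, 0.1605]
eef_rot: [0.17, 0.985, 0.001, 0.0]
ft_force: [-7.9, -0.7, 14.3]
width: 0.021
grip_force: 35.0
```

>>> drive_tool(
  series=[
    [[0,0,0],0],
    [[0,0,0],0],
    [[0,0,0],0],
    [[0,0,0],0],
    [[0,0,0],0],
    [[0,0,0],0],
    [[0,0,0],0],
    [[0,0,0],0],
    [[0,0,0],0],
    [[0,0,0],0],
  ],
  hand=0,
)

```text
time: 23.2
ee_pos: [0.5554, 0.1255, 0.1586]
eef_rot: [0.17, 0.985, 0.0, -0.0]
ft_force: [-0.9, 0.1, 0.3]
width: 0.087
grip_force: 0.0
```

```bash
python3 - <<'E'
from h import *
from bench import r,vision
s,w=wrist("w8"); print(s["ee_pos"],s["ft_force"],s["width"])
c=vision.camera("scene"); np.savez("s8.npz",**c)
a=cv2.resize(c["color"][160:280,200:320,::-1],(400,400),interpolation=cv2.INTER_CUBIC)
cv2.imwrite("pics/s8.png",np.hstack([a,cv2.resize(w["color"][:400,120:520,::-1],(400,400))]))
E
```

```text
[0.55539124 0.1255     0.15856624] [-0.91034529  0.09377354  0.29945951] 0.08700459146537659
```

View pics/s8.png

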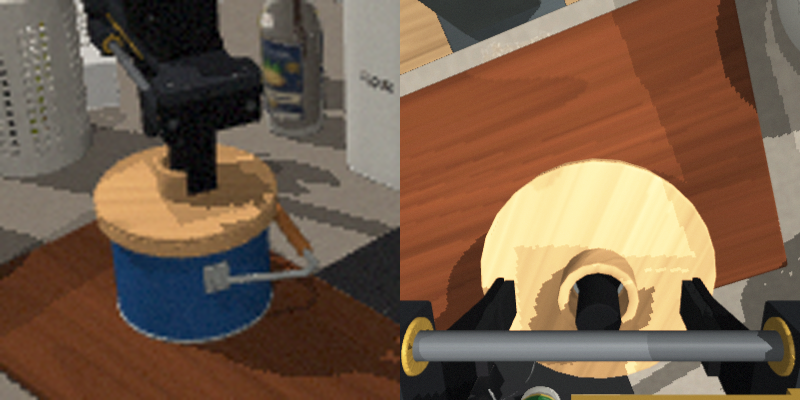

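The lids sit flush and level on the tin, the handle is still down, and the collar at about (600,290) is centred between the open fingers. I'll lower over the collar and grip it.

>>> drive_tool(
  series=[
    [[0,0,-0.6],0],
    [[0,0,-0.6],0],
    [[0,0,-0.6],0],
    [[0,0,-0.4],0],
    [[0,0,0],0],
    [[0,0,0],0],
    [[0,0,0],0],
    [[0,0,0],0],
    [[0,0,0],0],
    [[0,0,0],0],
  ],
)

```text
time: 24.55
ee_pos: [0.5554, 0.1254, 0.1366]
eef_rot: [0.17, 0.985, 0.0, 0.0]
ft_force: [-0.4, 0.3, -0.1]
width: 0.087
grip_force: 0.0
```

>>> drive_tool(
  series=[
    [[0,0,0],0],
    [[0,0,0],0],
    [[0,0,0],0],
    [[0,0,0],0],
    [[0,0,0],0],
    [[0,0,0],0],
    [[0,0,0],0],
    [[0,0,0],0],
    [[0,0,0],0],
    [[0,0,0],0],
  ],
  hand=1,
  newtons=15,
)

```text
time: 25.8
ee_pos: [0.5554, 0.1255, 0.1366]
eef_rot: [0.17, 0.985, 0.0, -0.0]
ft_force: [-1.4, 0.5, -0.4]
width: 0.0439
grip_force: 15.1
```

>>> drive_tool(
  series=[
    [[0,0,0.3],0],
    [[0,0,0.5],0],
    [[0,0,0.7],0],
    [[0,0,0.8],0],
    [[0,0,0.8],0],
    [[0,0,0.8],0],
    [[0,0,0.8],0],
    [[0,0,0.8],0],
    [[0,0,0.8],0],
    [[0,0,0.8],0],
  ],
)

```text
time: 27.05
ee_pos: [0.5554, 0.1255, 0.2081]
eef_rot: [0.17, 0.985, 0.0, -0.0]
ft_force: [0.9, -0.6, -2.2]
width: 0.044
grip_force: 15.1
```

>>> drive_tool(
  series=[
    [[0,0,0.8],0],
    [[0,0,0.8],0],
    [[0,0,0.8],0],
    [[0,0,0.5],0],
    [[0,0,0.3],0],
    [[0,0,0],0],
    [[0,0,0],0],
    [[0,0,0],0],
    [[0,0,0],0],
    [[0,0,0],0],
  ],
)

```text
time: 28.3
ee_pos: [0.5554, 0.1255, 0.2395]
eef_rot: [0.17, 0.985, 0.0, -0.0]
ft_force: [-0.3, 0.3, -1.2]
width: 0.0442
grip_force: 15.1
```

```bash
python3 - <<'E'
from h import *
from bench import r,vision
s=r.read_state(); print(s["ee_pos"],s["ft_force"],s["width"],s["grip_force"])
c=vision.camera("scene")
cv2.imwrite("pics/s9.png",cv2.resize(c["color"][130:280,180:330,::-1],(560,560),interpolation=cv2.INTER_CUBIC))
E
```

```text
[0.55537536 0.12545769 0.23951594] [-0.31839637  0.27106603 -1.1519686 ] 0.044228800837460974 15.065333221475612
```

View pics/s9.png

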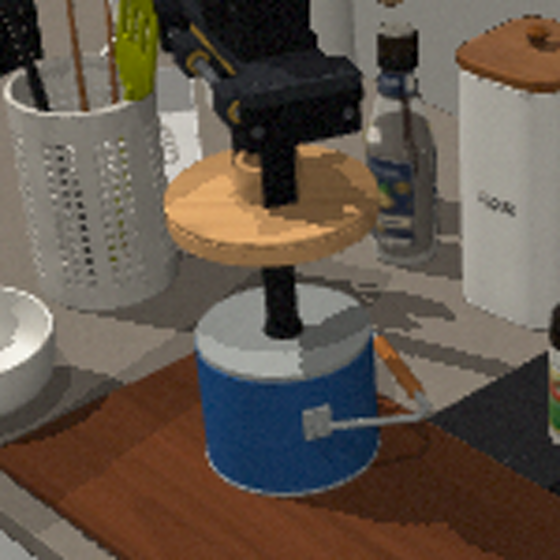

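The outer lid is held level above the post, the inner lid's steel flange sits on the tin at (285,330), and the handle is in its rest. Handing in.

```bash
python3 -c "
from bench import r
print(r.close_job())"
```

```text
the job is handed in; nothing more can be done
None
```

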